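# Close up the carrier row and pack out the inspection nest

## Task

Push the two nut carriers along the inspection nest until they are butted flush together and against the plain steel end stop, then slide the orange packer, upright and all the way down, into the gap this opens at the clamp-screw end, in line with the screw (no other gap is wide enough). Finish while still holding: keep hold of the packer and keep it pressed firmly sideways against the row, so that everything stays flush while a colleague tightens the screw. Leave the loose nut, the plug gauge and the loupe alone.

Things in the scene. Friction and masses are not known exactly. Their poses are not given: they have to be found in the camera images.
- nest: Inspection nest, bolted down: dark steel base plate 150 (x) x 245 (y) x 12 mm, z up. Origin: centre of its underside, on the bench. The carriers slide along its y on the plate's top, 12 mm above the bench, between two steel rails 8 mm high and 113 mm apart, with an end stop at +y and a clamp block at -y. The front (-x) rail stops 25 mm short of the clamp block.
- stop_face (a point): Middle of the upper edge of the plain steel end stop's inner face: nest x = 0, y = +92.5 mm, 30 mm above the bench. The stop is 137 (x) x 25 (y) mm, 18 mm high above the base plate. Axes as the nest's.
- clamp_face (a point): Middle of the upper edge of the blue clamp block's inner face: nest x = 0, y = -92.5 mm, 30 mm above the bench. The block is 70 (x) x 25 (y) mm, 18 mm high above the base plate; the clamp screw runs along y at x = 0, its black head on the outer side. Axes as the nest's.
- pocket (a point): Point on the nest's base plate (12 mm above the bench) in the middle of the 25 mm gap left beside the clamp block once the row is closed up: nest x = 0, y = -80 mm. Axes as the nest's.
- carrier_a: Loose carrier nearer the plain stop, 0.26 to 0.4 kg, 4 to 8 mm off it at the start: aluminium plate 110 (x) x 80 (y) x 18 mm. Origin: centre of its underside; axes as the nest's. In its middle a black knob, 18 mm in diameter, 30 to 60 mm above the bench; at x = +-37 mm a fixed steel nut, 29 mm in diameter, 22 mm high above the plate. Flush against the stop its origin is at nest y = +52.5 mm.
- carrier_b: Second carrier, the same as carrier_a, nearer the clamp block, 6 to 12 mm off carrier_a at the start. Pushed towards +y it takes carrier_a along ahead of it. With the row closed up its origin is at nest y = -27.5 mm, 80 mm from that of carrier_a.
- packer: Orange plastic packer (spacer block), loose, 0.10 to 0.16 kg, standing on the bench: 70 (its x) x 20 (its y, the thickness) x 60 mm (z). Origin: centre of its underside. The lowest 4 mm are stepped in to 16 mm thick as a lead-in. In the nest its x lies along the nest's x and it stands 42 mm above the carriers' plates; pressed against the closed-up row its origin is at nest y = -77.5 mm.
- plug_gauge: Bystander: plug gauge lying on the bench, aluminium handle with steel ends, 121 mm long (its x), 24 mm in diameter, red and green collars. Origin: about its middle, on the bench.
- loose_nut: Bystander: single steel nut standing on the bench, 29 mm in diameter, 22 mm high. Origin: centre of its underside.
- loupe: Bystander: black eye loupe standing on the bench, 42 mm in diameter, 40 mm high. Origin: centre of its underside.
There are look-alikes about, which are no part of the job. What is meant by the packer is not black, and is the smaller of those in its own colour.

How it is judged:
By the outcome, as a careful person would: the job done as asked, in the order asked, and still so for the second after the job is handed in, while the arm keeps its last pose, push and grip.
It also fails if it takes over 58 s, if anything falls off the work surface, if the arm or the gripper's body presses on something with over 40 N, if the wrist force passes 120 N, or if a joint passes its speed limit or range.

## Robot

A 6-joint arm with a two-finger parallel gripper is mounted at the origin on the work surface. World frame = base frame: x ahead of the robot, y to its left, z up, the work surface at z = 0. Lengths are in mm, angles in rad, forces in N, time in s.
With the tool pointing down it reaches from about 300 to 750 mm from the base axis. Payload 8.5 kg.
Tool frame: the origin (TCP) lies at the very end of the fingers, on their centre line; the grasp point (between the pads) lies 19 mm behind it (arm.hold_point_z is the z of the grasp point in the tool frame, in mm); z points along the fingers, y is the line along which they close (so a half turn about z gives the same grasp; the last joint's range is limited). The gripper opens to 88 mm and grips with 3 to 60 N. Pads are 18 mm wide; open, the fingers measure 123 mm over their backs; the gripper's body (75 mm by 187 mm) begins 45 mm behind the grasp point.
Start: joints at [1.015, 0.381, 1.297, -0, 1.464, -0.215], TCP at [183.823, 518.352, 210.848] pointing down, gripper open.
Joint ranges: [-3.11, 3.11], [-0.89, 2.33], [0.22, 2.48], [-1.42, 4.56], [0.17, 2.85], [-2.88, 2.88]. Speed limits (rad/s): [2.39, 2.39, 3.14, 3.14, 3.14, 3.14].

## Interface

Orientations are given as a unit quaternion [w, x, y, z].
In Python, from cell import arm gives the robot as it stands.
- The arm moves only by the tool drive_tool, never from a script. Its argument "moves" is a list of rows, each an object with "dp": the shift along the tool's x, y, z in m, a list of three; "twist": the turn, a rotation vector about the tool's x, y, z in degrees, a list of three; "claw": the opening, from 0 (shut) to 1 (fully open). In form: [{"dp": [tx, ty, tz], "twist": [ax, ay, az], "claw": claw}, ...]. A call has 1 to 5 rows; each row is the pose to reach, as a shift and turn from the pose commanded when the call began, along the tool's axes at that moment; what a row does not reach only later rows make up. A row lasts 1/8 s, in which the tool goes at most 62.5 mm and 10.7 degrees, less where a joint would pass 70% of its speed; a pose out of reach is approached as far as the arm can. A call with a gripper value outside its range is refused whole. The fingers move at their own pace and stop on an object; the grip force is fixed at half the most. Time passes only in rows, so rows that repeat a pose let the fingers close. It gives the time, the measured TCP pose, the force, the opening and the grip force at its end, in the units of the state.
- arm.state(): the state, without advancing time (a new reading comes with each control period).
- arm.read_camera(name): name is "scene" or "top" or "wrist"; returns the picture (480x640x3 uint8, red, green, blue); there is no depth.
- arm.get_calibration(name): a dict with "intrinsics" (3x3 intrinsics, pixels), "dist" ([k1, k2, p1, p2, k3] as OpenCV has them; the pictures are not rectified), "world_from_camera" (4x4, takes a point from camera to world coordinates); the wrist camera has in their place "hand_eye" (4x4, takes a point from camera to tool coordinates, whose origin is the TCP and whose axes are the flange's). Camera axes: x right, y up, looking along -z (the intrinsics and any distortion apply to the point x, -y, -z); pixel columns grow to the right and rows downward; lengths in mm; the calibration is good to about 2 mm. A picture is of the moment at which its call begins: read the wrist's pose just before it. get_calibration takes no time and is no camera call.
- arm.hand_in(): hands the job in; it is judged then, once.
The state is a dict: "time": time; "joints": joint angles; "qvel": joint speeds; "tau": joint torques, N m; "ee_pos": TCP position; "orientation": TCP orientation; "contact_force": force on the tool from outside, world axes, zero at the start; "torque": the same for the moment, N m; "finger_gap": finger opening in mm; "finger_force": force on a finger pad.
Only numpy, scipy, OpenCV 4.12 (cv2) and the standard library are available. Lean on these libraries where they do the work, as an engineer would, in place of code of your own. Each camera call takes 0.05 s, during which the arm holds its last target. There are 200 camera calls.

## Working session

There is one attempt and no reset: what is moved stays moved. The work goes in short steps, Python scripts to look and compute and a tool call to move; the robot and the scene stay as the last step left them, time stands still between calls to the robot, and variables do not carry over. Pictures are saved under pics/ and viewed, at most 10 in all, crops included, and the job is handed in when it is done.

Besides the shell and the picture viewer there is one more tool, called after "Request:" by a JSON object that holds its "name" and its "arguments". drive_tool: Moves the arm, as the interface text tells. Its arguments: {"type":"object","properties":{"moves":{"type":"array"}},"required":["moves"]}

```bash
mkdir -p pics; ls; python3 - <<'E'
from cell import arm
import cv2,numpy as np
for n in ["scene","top"]:
    im=arm.read_camera(n); cv2.imwrite(f"pics/{n}0.png",im[:,:,::-1])
    c=arm.get_calibration(n); print(n,{k:np.round(v,3).tolist() for k,v in c.items()})
c=arm.get_calibration("wrist"); print({k:np.round(v,3).tolist() for k,v in c.items()})
s=arm.state(); print(s)
E
```

```text
pics
scene {'intrinsics': [[573.381, 0.0, 326.824], [0.0, 573.381, 238.817], [0.0, 0.0, 1.0]], 'dist': [-0.131, 0.0, 0.0, 0.0, 0.0], 'world_from_camera': [[0.398, -0.736, 0.547, 1036.176], [0.917, 0.325, -0.231, -268.963], [-0.008, 0.594, 0.804, 884.737], [0.0, 0.0, 0.0, 1.0]]}
top {'intrinsics': [[519.93, 0.0, 320.628], [0.0, 519.93, 241.634], [0.0, 0.0, 1.0]], 'dist': [-0.029, 0.0, 0.0, 0.0, 0.0], 'world_from_camera': [[-0.085, 0.976, -0.2, 301.984], [-0.996, -0.083, 0.014, -34.251], [-0.003, 0.2, 0.98, 972.525], [0.0, 0.0, 0.0, 1.0]]}
{'intrinsics': [[355.215, 0.0, 318.486], [0.0, 355.215, 237.371], [0.0, 0.0, 1.0]], 'dist': [-0.013, 0.0, 0.0, 0.0, 0.0], 'hand_eye': [[-0.0, 0.955, 0.298, 77.804], [1.0, 0.0, -0.0, 0.67], [-0.001, 0.298, -0.955, -172.94], [0.0, 0.0, 0.0, 1.0]]}
{'time': 0.1, 'joints': array([ 1.01473285e+00,  3.81141513e-01,  1.29817569e+00,  1.29463177e-05,
        1.46363560e+00, -2.15290892e-01]), 'qvel': array([-7.36214559e-06, -1.44674272e-03, -2.18590489e-03,  2.53962232e-05,
        1.21569033e-03, -1.18669967e-03]), 'tau': array([ 4.13695685e-03, -4.38653398e+01, -2.24911326e+01,  7.15284026e-02,
        3.42162524e-02, -1.01000917e-04]), 'ee_pos': array([183.64972652, 518.1134628 , 210.2957585 ]), 'orientation': array([-2.61797422e-04,  1.69563705e-01,  9.85518994e-01, -6.27697025e-04]), 'contact_force': array([-0.20963869,  0.38082499,  1.23624391]), 'torque': array([ 0.00329547, -0.00143055,  0.0011653 ]), 'finger_force': 0.0, 'finger_gap': 88.23449832129205}
```

View pics/top0.png

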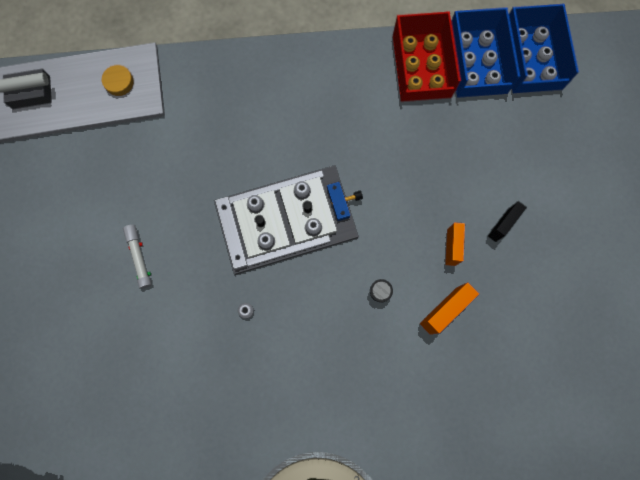

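View pics/scene0.png

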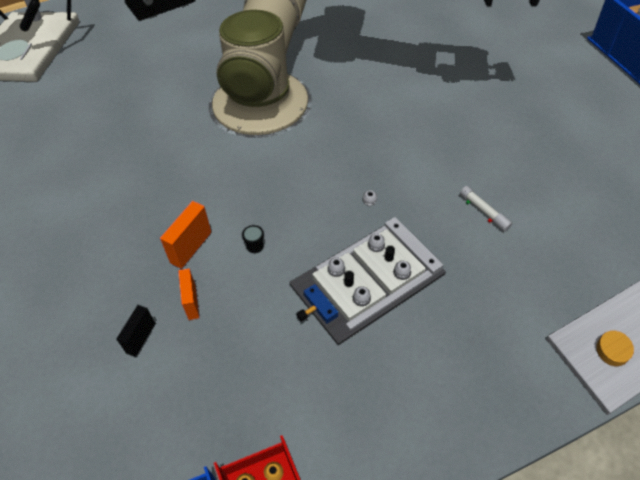

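The top view shows the nest at about (288,218), with the clamp at its right end (350,200), and the smaller orange packer at (456,243). The larger orange one is at (450,309). In the scene view the packer is at (188,294) and the nest at (367,280).

```bash
cat > h.py <<'E'
import numpy as np, cv2
from cell import arm
from scipy.spatial.transform import Rotation as R
def cam(n,st=None):
    c=arm.get_calibration(n)
    if n=="wrist":
        T=np.eye(4); q=st["orientation"]; T[:3,:3]=R.from_quat([q[1],q[2],q[3],q[0]]).as_matrix(); T[:3,3]=st["ee_pos"]
        W=T@np.array(c["hand_eye"])
    else: W=np.array(c["world_from_camera"])
    return np.array(c["intrinsics"]),np.array(c["dist"]),W
def rays(px,C):
    K,d,W=C
    p=cv2.undistortPoints(np.array(px,float).reshape(-1,1,2),K,d).reshape(-1,2)
    v=np.c_[p[:,0],-p[:,1],-np.ones(len(p))]@W[:3,:3].T
    return W[:3,3],v/np.linalg.norm(v,axis=1,keepdims=True)
def plane(px,C,z):
    o,v=rays(px,C); return o+v*((z-o[2])/v[:,2])[:,None]
def tri(px1,C1,px2,C2):
    "midpoint and miss distance for matched pixels"
    o1,v1=rays(px1,C1);o2,v2=rays(px2,C2);out=[]
    for a,b in zip(v1,v2):
        s=np.linalg.lstsq(np.c_[a,-b],o2-o1,rcond=None)[0]
        p,q=o1+s[0]*a,o2+s[1]*b; out.append(np.r_[(p+q)/2,np.linalg.norm(p-q)])
    return np.array(out)
def proj(P,C):
    K,d,W=C
    q=(np.atleast_2d(P)-W[:3,3])@W[:3,:3]; q=q*[1,-1,-1]
    return cv2.projectPoints(q,np.zeros(3),np.zeros(3),K,d)[0].reshape(-1,2)
def blobs(mask,amin):
    cs,_=cv2.findContours(mask.astype(np.uint8),cv2.RETR_EXTERNAL,cv2.CHAIN_APPROX_NONE)
    return sorted([c for c in cs if cv2.contourArea(c)>amin],key=cv2.contourArea)
def snap(n,f):
    st=arm.state(); im=arm.read_camera(n); cv2.imwrite(f"pics/{f}.png",im[:,:,::-1])
    return im,cam(n,st),st
E
python3 - <<'E'
from h import *
for n in ["top","scene"]:
    im=cv2.imread(f"pics/{n}0.png"); hsv=cv2.cvtColor(im,cv2.COLOR_BGR2HSV); C=cam(n)
    H,S,V=cv2.split(hsv)
    for nm,m in [("orange",(H>5)&(H<20)&(S>180)),("topface",(H>5)&(H<20)&(S>180)&(V>215)),("blue",(H>100)&(H<125)&(S>150)),("white",(S<25)&(V>170)),("black",(V<40))]:
        for c in blobs(m,25):
            r=cv2.minAreaRect(c); 
            if r[0][1]<130 or r[0][1]>420: continue
            z={"orange":60,"topface":60,"blue":30,"white":30,"black":60}[nm]
            q=plane(cv2.boxPoints(r),C,z); 
            print(n,nm,np.round(r[0]),cv2.contourArea(c),"V",int(np.median(V[m&(cv2.drawContours(np.zeros_like(V),[c],-1,1,-1)>0)])),"ctr",plane([r[0]],C,z)[0].round(),"sides",np.linalg.norm(q[0]-q[1]).round(),np.linalg.norm(q[1]-q[2]).round())
E
python3 - <<'E'
import cv2
a=cv2.imread('pics/top0.png')[155:285,205:375];cv2.imwrite('pics/c1.png',cv2.resize(a,None,fx=4.5,fy=4.5,interpolation=2))
E
```

```text
top orange [455. 244.] 615.5 V 200 ctr [ 463. -287.   60.] sides 77.0 31.0
top orange [449. 308.] 1168.5 V 208 ctr [ 350. -261.   60.] sides 113.0 35.0
top blue [338. 201.] 450.0 V 137 ctr [569. -87.  30.] sides 25.0 72.0
top white [244. 310.] 62.5 V 179 ctr [381. 100.  30.] sides 16.0 16.0
top white [264. 238.] 65.0 V 187 ctr [509.  55.  30.] sides 17.0 17.0
top white [312. 224.] 65.0 V 192 ctr [528. -36.  30.] sides 17.0 17.0
top white [137. 259.] 118.0 V 185 ctr [490. 293.  30.] sides 8.0 72.0
top white [288. 250.] 398.0 V 204 ctr [484.  14.  30.] sides 157.0 11.0
top white [231. 232.] 802.0 V 192 ctr [527. 117.  30.] sides 24.0 136.0
top white [284. 213.] 4476.0 V 209 ctr [554.  16.  30.] sides 182.0 120.0
top black [260. 221.] 26.5 V 24 ctr [535.  58.  60.] sides 12.0 19.0
top black [358. 196.] 37.0 V 28 ctr [ 567. -122.   60.] sides 13.0 15.0
top black [506. 222.] 532.0 V 28 ctr [ 496. -386.   60.] sides 88.0 24.0
scene orange [188. 294.] 599.0 V 213 ctr [ 487. -293.   60.] sides 26.0 101.0
scene orange [615. 348.] 821.5 V 194 ctr [865. 306.  60.] sides 61.0 53.0
scene orange [
[... 333 characters left out ...]
 [509. 291.  30.] sides 15.0 112.0
scene white [388. 299.] 308.5 V 176 ctr [616.  22.  30.] sides 177.0 9.0
scene white [414. 243.] 557.0 V 174 ctr [529. 119.  30.] sides 22.0 137.0
scene white [368. 269.] 2890.0 V 203 ctr [547.  17.  30.] sides 193.0 125.0
scene white [620. 349.] 6323.0 V 177 ctr [864. 335.  30.] sides 218.0 169.0
scene black [301. 315.] 63.0 V 19 ctr [ 601. -132.   60.] sides 15.0 17.0
scene black [389. 253.] 77.5 V 16 ctr [548.  55.  60.] sides 29.0 13.0
scene black [348. 278.] 84.0 V 17 ctr [567. -32.  60.] sides 12.0 26.0
scene black [254. 244.] 167.5 V 11 ctr [ 433. -156.   60.] sides 35.0 37.0
scene black [136. 331.] 1020.5 V 10 ctr [ 520. -390.   60.] sides 80.0 49.0
```

View pics/c1.png

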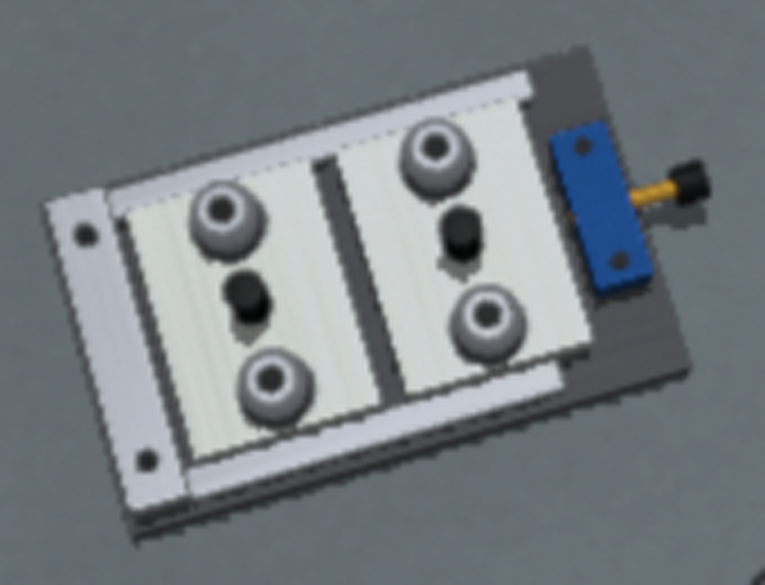

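The crop shows knob B at crop (462,232) and knob A at (248,297), with the gaps at the stop and between the carriers visible. Now I'll move the wrist camera over the nest.

Request:
{"name": "drive_tool", "arguments": {"moves": [{"dp": [-0.493, -0.385, 0], "twist": [0, 0, -31.2], "claw": 0}, {"dp": [-0.493, -0.385, 0], "twist": [0, 0, -31.2], "claw": 0}, {"dp": [-0.493, -0.385, 0], "twist": [0, 0, -31.2], "claw": 0}, {"dp": [-0.493, -0.385, 0], "twist": [0, 0, -31.2], "claw": 0}, {"dp": [-0.493, -0.385, 0], "twist": [0, 0, -31.2], "claw": 0}]}}

```text
time: 0.72
ee_pos: [341.9, 270.9, 210.9]
orientation: [-0.0, -0.102, 0.995, -0.0]
contact_force: [0.4, 0.1, -0.0]
finger_gap: 40.0
finger_force: 0.0
```

```bash
cat >> h.py <<'E'
def yaw(st):
    q=st["orientation"];M=R.from_quat([q[1],q[2],q[3],q[0]]).as_matrix();return M
def goto(xyz,yd):
    "dp (m) and twist (deg) in tool axes to reach world xyz with tool y at yaw yd deg, pointing down"
    st=arm.state();M=yaw(st);a=np.radians(yd)
    G=np.array([[np.sin(a),np.cos(a),0],[-np.cos(a),np.sin(a),0],[0,0,-1]])
    print("t",round(st["time"],2),"pos",st["ee_pos"].round(1),"yaw",np.degrees(np.arctan2(M[1,1],M[0,1])).round(2),"gap",round(st["finger_gap"],1),"F",st["contact_force"].round(1),st["finger_force"],"J",st["joints"].round(2))
    if xyz is not None: print("dp",(M.T@(np.array(xyz)-st["ee_pos"])/1000).round(4),"tw",np.degrees(R.from_matrix(M.T@G).as_rotvec()).round(2))
E
python3 -c "
from h import *
goto([520,-10,210],101.6)"
```

```text
t 0.72 pos [341.9 270.9 210.9] yaw 101.73 gap 40.0 F [ 0.4  0.1 -0. ] 0.0 J [ 0.4   0.18  1.59 -0.    1.37 -1.38]Traceback (most recent call last):
  File "<string>", line 3, in <module>
    goto([520,-10,210],101.6)
    ~~~~^^^^^^^^^^^^^^^^^^^^^
  File "h.py", line 42, in goto
    if xyz is not None: print("dp",(M.T@(np.array(xyz)-st["ee_pos"])/1000).round(4),"tw",np.degrees(R.from_matrix(M.T@G).as_rotvec()).round(2))
                                                                                                    ~~~~~~~~~~~~~^^^^^^^
  File "scipy/spatial/transform/_rotation.pyx", line 1143, in scipy.spatial.transform._rotation.Rotation.from_matrix
ValueError: Non-positive determinant (left-handed or null coordinate frame) in rotation matrix 0: [[-9.99997373e-01 -2.28900459e-03 -1.20456482e-04]
 [-2.28900920e-03  9.99997379e-01  3.81753348e-05]
 [-1.20368783e-04 -3.84509605e-05  9.99999992e-01]].
```

```bash
sed -i 's/G=np.array.*/G=np.array([[-np.sin(a),np.cos(a),0],[np.cos(a),np.sin(a),0],[0,0,-1]])/' h.py
python3 -c "
from h import *
goto([520,-10,210],101.6)"
```

```text
t 0.72 pos [341.9 270.9 210.9] yaw 101.73 gap 40.0 F [ 0.4  0.1 -0. ] 0.0 J [ 0.4   0.18  1.59 -0.    1.37 -1.38]
dp [-0.1172 -0.3113  0.0009] tw [-0.   -0.01  0.13]
```

Request:
{"name": "drive_tool", "arguments": {"moves": [{"dp": [-0.117, -0.311, 0], "twist": [0, 0, 0], "claw": 0}, {"dp": [-0.117, -0.311, 0], "twist": [0, 0, 0], "claw": 0}, {"dp": [-0.117, -0.311, 0], "twist": [0, 0, 0], "claw": 0}, {"dp": [-0.117, -0.311, 0], "twist": [0, 0, 0], "claw": 0}, {"dp": [-0.117, -0.311, 0], "twist": [0, 0, 0], "claw": 0}]}}

```text
time: 1.35
ee_pos: [509.0, 6.5, 210.8]
orientation: [-0.0, -0.102, 0.995, 0.0]
contact_force: [1.0, 0.6, -0.2]
finger_gap: 0.4
finger_force: 0.0
```

Request:
{"name": "drive_tool", "arguments": {"moves": [{"dp": [0, -0.02, 0], "twist": [0, 0, 0], "claw": 0}, {"dp": [0, -0.02, 0], "twist": [0, 0, 0], "claw": 0}, {"dp": [0, -0.02, 0], "twist": [0, 0, 0], "claw": 0}]}}

```text
time: 1.72
ee_pos: [511.6, -9.7, 211.1]
orientation: [-0.0, -0.102, 0.995, 0.0]
contact_force: [0.0, -0.1, -0.6]
finger_gap: 0.1
finger_force: 0.0
```

```bash
python3 -c "
from h import *
snap('wrist','w1')
goto(None,0)"
```

```text
t 1.77 pos [511.7  -9.5 211.2] yaw 101.78 gap 0.7 F [ 0.6  0.1 -0.2] 0.0 J [-0.25  0.31  1.4   0.    1.43 -2.03]
```

View pics/w1.png

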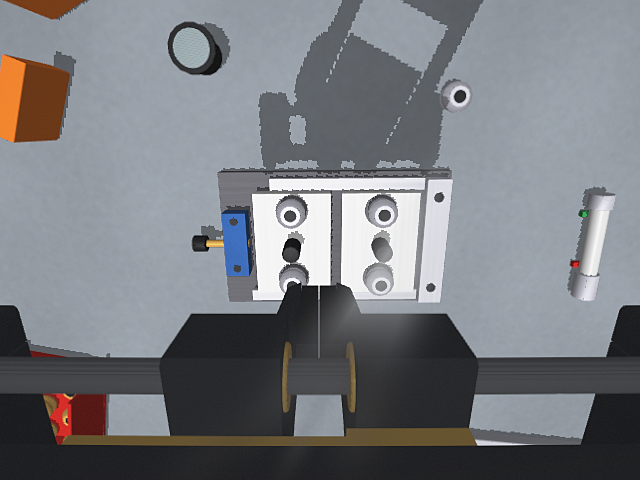

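w1 shows the whole nest: blue block at (235,243), knob B's top at about (291,254), stop holes at (439,197) and (430,288), and the packer partly in view at (30,98). Next is a second viewpoint nearer the packer.

Request:
{"name": "drive_tool", "arguments": {"moves": [{"dp": [0, -0.13, 0], "twist": [0, 0, 0], "claw": 0}, {"dp": [0, -0.13, 0], "twist": [0, 0, 0], "claw": 0}, {"dp": [0, -0.13, 0], "twist": [0, 0, 0], "claw": 0}, {"dp": [0, -0.13, 0], "twist": [0, 0, 0], "claw": 0}, {"dp": [0, -0.13, 0], "twist": [0, 0, 0], "claw": 0}]}}

```text
time: 2.4
ee_pos: [538.5, -136.6, 211.3]
orientation: [0.0, -0.103, 0.995, 0.0]
contact_force: [-0.0, 0.7, -0.2]
finger_gap: 0.1
finger_force: 0.0
```

```bash
python3 -c "
from h import *
import pickle
_,C,st=snap('wrist','w2')
goto(None,0); pickle.dump(C,open('C2.pkl','wb'))"
```

```text
t 2.45 pos [ 538.5 -136.7  211.4] yaw 101.8 gap 0.3 F [-0.8  1.3 -0.2] 0.0 J [-0.46  0.39  1.28  0.    1.47 -2.24]
```

View pics/w2.png

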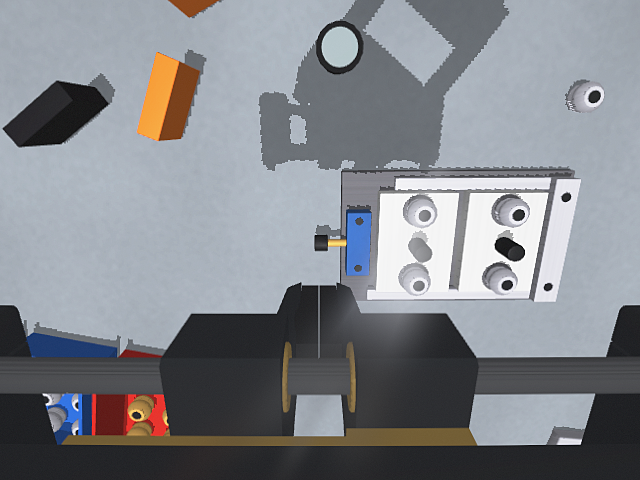

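w2 shows the packer's bright top face at about (163,95), the blue block at (357,243), stop holes at (566,197) and (548,287), and carrier B at (418,245). Next I'll triangulate between w1 and w2.

```bash
cat > m.py <<'E'
from h import *
import pickle
C2=pickle.load(open('C2.pkl','rb'))
st1=dict(orientation=None); 
# w1 pose from log
a=np.radians(101.78); 
K,d,_=C2; T1=np.eye(4);T1[:3,:3]=np.array([[-np.sin(a),np.cos(a),0],[np.cos(a),np.sin(a),0],[0,0,-1]]);T1[:3,3]=[511.7,-9.5,211.2]
C1=(K,d,T1@np.array(arm.get_calibration('wrist')['hand_eye']))
I1,I2,It=[cv2.imread(f'pics/{n}.png') for n in ('w1','w2','top0')]
def ctr(c): m=cv2.moments(c); return np.array([m['m10']/m['m00'],m['m01']/m['m00']])
E
python3 - <<'E'
from m import *
def hsv(I): return cv2.split(cv2.cvtColor(I,cv2.COLOR_BGR2HSV))
def blue(I,box):
    H,S,V=hsv(I); m=(H>100)&(H<125)&(S>130); k=np.zeros_like(m);k[box[1]:box[3],box[0]:box[2]]=1
    return blobs(cv2.morphologyEx((m&k).astype(np.uint8),cv2.MORPH_CLOSE,np.ones((5,5))),200)[-1]
b1,b2=blue(I1,(200,200,270,290)),blue(I2,(330,200,390,290))
r1,r2=cv2.minAreaRect(b1),cv2.minAreaRect(b2); print(r1,r2)
def dark(I,p,r=8):
    g=cv2.cvtColor(I,cv2.COLOR_BGR2GRAY); x,y=p; s=g[y-r:y+r+1,x-r:x+r+1].astype(float)
    w=np.clip(110-s,0,None); yy,xx=np.mgrid[-r:r+1,-r:r+1]; return np.array([x+(w*xx).sum()/w.sum(),y+(w*yy).sum()/w.sum()])
h1=[dark(I1,p) for p in [(439,197),(430,288)]]; h2=[dark(I2,p) for p in [(566,197),(548,287)]]
hb1=[dark(I1,p,5) for p in [(237,220),(237,268)]]; hb2=[dark(I2,p,5) for p in [(359,221),(358,268)]]
print("stop holes, block holes"); P=tri(h1+hb1,C1,h2+hb2,C2); print(P.round(1))
for nm,C,h in (("w1",C1,h1+hb1),("w2",C2,h2+hb2)): print(nm,plane(h,C,30).round(1).tolist())
s=plane(h1,C1,30).mean(0); b=plane(hb1,C1,30).mean(0); v=s-b; print("nest ctr",(s+b)/2,"len",np.linalg.norm(v),"ydir",np.degrees(np.arctan2(v[1],v[0])))
s=plane(h2,C2,30).mean(0); b=plane(hb2,C2,30).mean(0); v=s-b; print("nest ctr",(s+b)/2,"len",np.linalg.norm(v),"ydir",np.degrees(np.arctan2(v[1],v[0])))
# packer top face
H,S,V=hsv(I2); m=(H>5)&(H<22)&(S>150); c=[c for c in blobs(m,300) if abs(ctr(c)[0]-170)<40 and ctr(c)[1]>50][0]
M=cv2.drawContours(np.zeros_like(V),[c],-1,1,-1)>0
print("V hist",np.percentile(V[M],[5,25,50,75,95]))
thr=cv2.threshold(V[M].reshape(-1,1),0,255,cv2.THRESH_OTSU)[0]; print("thr",thr)
t=blobs(cv2.morphologyEx((M&(V>thr)).astype(np.uint8),cv2.MORPH_OPEN,np.ones((3,3))),100)[-1]
r=cv2.minAreaRect(t); q=cv2.boxPoints(r); print(r); print(cv2.approxPolyDP(t,4,True).reshape(-1,2).tolist())
for z in (50,60,70):
    w=plane(q,C2,z); print(z,w.mean(0).round(1),[np.linalg.norm(w[i]-w[(i+1)%4]).round(1) for i in range(4)])
w=plane(q,C2,60); L=max([w[1]-w[0],w[2]-w[1]],key=np.linalg.norm); print("long dir deg",np.degrees(np.arctan2(L[1],L[0])))
# knobs in w1 (top centre guess) & carrier edges
E
```

```text
((236.3340606689453, 242.5110626220703), (66.38597869873047, 26.80716323852539), 86.18592071533203) ((358.0, 242.0), (24.0, 66.0), 0.0)
stop holes, block holes
[[ 4.775e+02  1.088e+02  2.960e+01  3.000e-01]
 [ 5.755e+02  1.304e+02  2.840e+01  1.000e-01]
 [ 5.460e+02 -9.070e+01  2.470e+01  0.000e+00]
 [ 5.960e+02 -8.070e+01  2.900e+01  0.000e+00]]
w1 [[477.3, 108.7, 30.0], [574.9, 129.8, 30.0], [544.4, -89.8, 30.0], [595.6, -80.5, 30.0]]
w2 [[477.6, 108.6, 30.0], [574.9, 129.2, 30.0], [544.8, -91.6, 30.0], [595.7, -80.9, 30.0]]
nest ctr [548.06115056  17.04214784  30.        ] len 209.00974359265712 ydir 102.11566200062157
nest ctr [548.25186106  16.3178301   30.        ] len 209.78660555436457 ydir 102.09043488273379
V hist [120. 122. 247. 247. 252.]
thr 184.0
((157.12335205078125, 96.03254699707031), (24.53509521484375, 84.6843490600586), 14.782724380493164)
[[160, 53], [137, 130], [154, 139], [159, 137], [178, 65]]
50 [ 467.2 -295.9   50. ] [np.float64(72.9), np.float64(20.4), np.float64(73.0), np.float64(21.6)]
60 [ 467.1 -291.6   60. ] [np.float64(70.7), np.float64(19.7), np.float64(70.8), np.float64(21.0)]
70 [ 466.9 -287.2   70. ] [np.float64(68.6), np.float64(19.1), np.float64(68.7), np.float64(20.3)]
long dir deg 168.72792758102116
```

The nest centre comes out at (548.1, 16.7) with y-direction 102.1°. Block and stop heights are about 29 (30 expected), and the packer top is 70.7 x 20 at z=60, all consistent. Now I'll go behind knob B with closed fingers.

```bash
cat >> h.py <<'E'
N=np.array([548.1,16.7]);A=np.radians(12.1)
def nest(x,y): return N+x*np.array([np.cos(A),np.sin(A)])+y*np.array([-np.sin(A),np.cos(A)])
def loc(p): d=np.array(p[:2])-N; return np.array([d@[np.cos(A),np.sin(A)],d@[-np.sin(A),np.cos(A)]])
E
python3 - <<'E'
from m import *
goto([*nest(0,-82),100],102.1)
# knobs: top centre triangulated; and carrier plate edges along x=0 in w2 profile
g=cv2.cvtColor(I1,cv2.COLOR_BGR2GRAY); g2=cv2.cvtColor(I2,cv2.COLOR_BGR2GRAY)
for x in (-55,-20,20):
  for z in (30,):
    ys=np.arange(-95,100,1.); px=proj([[*nest(x,y),z] for y in ys],C1)
    v=cv2.remap(g,px[:,0].astype(np.float32).reshape(-1,1),px[:,1].astype(np.float32).reshape(-1,1),1).ravel().astype(int)
    e=np.abs(np.diff(v)); print(x,[(ys[i]+.5,int(v[i]),int(v[i+1])) for i in range(len(e)) if e[i]>25])
E
```

```text
t 2.45 pos [ 538.5 -136.7  211.4] yaw 101.8 gap 0.3 F [-0.8  1.3 -0.2] 0.0 J [-0.46  0.39  1.28  0.    1.47 -2.24]
dp [-0.0411  0.0662  0.1114] tw [-0.    0.02 -0.3 ]
-55 [(np.float64(-5.5), 136, 96), (np.float64(-4.5), 96, 69), (np.float64(-3.5), 69, 118), (np.float64(6.5), 107, 144), (np.float64(45.5), 163, 128), (np.float64(50.5), 128, 159), (np.float64(91.5), 123, 168), (np.float64(92.5), 168, 218)]
-20 [(np.float64(-92.5), 93, 32), (np.float64(-87.5), 63, 117), (np.float64(-84.5), 98, 220), (np.float64(-83.5), 220, 251), (np.float64(-53.5), 229, 180), (np.float64(-38.5), 180, 223), (np.float64(-37.5), 223, 253), (np.float64(-5.5), 250, 213), (np.float64(-4.5), 213, 53), (np.float64(-3.5), 53, 111), (np.float64(6.5), 95, 210), (np.float64(7.5), 210, 252), (np.float64(41.5), 239, 192), (np.float64(42.5), 192, 160), (np.float64(56.5), 164, 208), (np.float64(57.5), 208, 245), (np.float64(85.5), 236, 165), (np.float64(86.5), 165, 137), (np.float64(91.5), 127, 155), (np.float64(92.5), 155, 219)]
20 [(np.float64(-93.5), 113, 84), (np.float64(-92.5), 84, 48), (np.float64(-86.5), 73, 113), (np.float64(-84.5), 108, 225), (np.float64(-83.5), 225, 254), (np.float64(-48.5), 192, 113), (np.float64(-39.5), 162, 211), (np.float64(-35.5), 217, 245), (np.float64(-5.5), 253, 179), (np.float64(-4.5), 179, 52), (np.float64(-3.5), 52, 106), (np.float64(5.5), 103, 132), (np.float64(6.5), 132, 231), (np.float64(42.5), 253, 169), (np.float64(43.5), 169, 243), (np.float64(45.5), 255, 195), (np.float64(53.5), 162, 192), (np.float64(54.5), 192, 246), (np.float64(85.5), 230, 184), (np.float64(86.5), 184, 139), (np.float64(91.5), 131, 157), (np.float64(92.5), 157, 212)]
```

Carrier edges (nest y): B runs -84 to -4.5, A 6.7 to 86, the stop is at 92.3 and the block at -92.5. B therefore has to travel about 16.8 mm.

Request:
{"name": "drive_tool", "arguments": {"moves": [{"dp": [-0.041, 0.066, 0.05], "twist": [0, 0, -0.3], "claw": 0}, {"dp": [-0.041, 0.066, 0.111], "twist": [0, 0, -0.3], "claw": 0}, {"dp": [-0.041, 0.066, 0.111], "twist": [0, 0, -0.3], "claw": 0}, {"dp": [-0.041, 0.066, 0.111], "twist": [0, 0, -0.3], "claw": 0}]}}

```text
time: 2.95
ee_pos: [564.9, -63.9, 99.2]
orientation: [-0.001, -0.105, 0.994, 0.001]
contact_force: [0.3, -0.6, -0.3]
finger_gap: 0.3
finger_force: 0.0
```

```bash
python3 -c "
from h import *
goto([*nest(0,-82),37],102.1)"
```

```text
t 2.95 pos [564.9 -63.9  99.2] yaw 102.09 gap 0.3 F [ 0.3 -0.6 -0.3] 0.0 J [-0.32  0.52  1.42  0.    1.21 -2.1 ]
dp [-0.0007  0.0003  0.0622] tw [ 0.07 -0.12 -0.01]
```

Request:
{"name": "drive_tool", "arguments": {"moves": [{"dp": [0, 0, 0.04], "twist": [0, 0, 0], "claw": 0}, {"dp": [0, 0, 0.062], "twist": [0, 0, 0], "claw": 0}, {"dp": [0, 0, 0.062], "twist": [0, 0, 0], "claw": 0}, {"dp": [0, 0.01, 0.062], "twist": [0, 0, 0], "claw": 0}, {"dp": [0, 0.01, 0.062], "twist": [0, 0, 0], "claw": 0}]}}

```text
time: 3.58
ee_pos: [563.8, -55.0, 39.4]
orientation: [0.001, -0.105, 0.994, -0.0]
contact_force: [0.1, -0.2, -0.4]
finger_gap: 0.4
finger_force: 0.0
```

Request:
{"name": "drive_tool", "arguments": {"moves": [{"dp": [0, 0.004, 0], "twist": [0, 0, 0], "claw": 0}, {"dp": [0, 0.008, 0], "twist": [0, 0, 0], "claw": 0}, {"dp": [0, 0.011, 0], "twist": [0, 0, 0], "claw": 0}, {"dp": [0, 0.013, 0], "twist": [0, 0, 0], "claw": 0}, {"dp": [0, 0.013, 0], "twist": [0, 0, 0], "claw": 0}]}}

```text
time: 4.2
ee_pos: [560.6, -42.9, 38.0]
orientation: [-0.0, -0.104, 0.995, -0.0]
contact_force: [0.1, -0.4, 0.4]
finger_gap: 0.4
finger_force: 0.0
```

```bash
python3 -c "
from h import *
goto([*nest(0,-55),37],102.1);print(loc(arm.state()['ee_pos']))"
```

```text
t 4.2 pos [560.6 -42.9  38. ] yaw 101.98 gap 0.4 F [ 0.1 -0.4  0.4] 0.0 J [-0.29  0.58  1.5  -0.    1.06 -2.07]
dp [-0.0002  0.0059  0.001 ] tw [ 0.   -0.01 -0.12]
[ -0.22933154 -60.87933585]
```

Request:
{"name": "drive_tool", "arguments": {"moves": [{"dp": [0, 0.003, 0], "twist": [0, 0, 0], "claw": 0}, {"dp": [0, 0.006, 0], "twist": [0, 0, 0], "claw": 0}]}}

```text
time: 4.45
ee_pos: [559.4, -37.0, 37.9]
orientation: [-0.0, -0.104, 0.995, 0.0]
contact_force: [0.2, 0.9, -0.2]
finger_gap: 0.5
finger_force: 0.0
```

```bash
cat > e.py <<'E'
from h import *
def edges(name,xs=(-20,20),im=None,C=None,z=30):
    g=cv2.cvtColor(im,cv2.COLOR_RGB2GRAY)
    for x in xs:
        ys=np.arange(-110,100,.5); px=proj([[*nest(x,y),z] for y in ys],C)
        v=cv2.remap(g,px[:,0].astype(np.float32).reshape(-1,1),px[:,1].astype(np.float32).reshape(-1,1),1).ravel().astype(int)
        e=np.abs(np.diff(v)); print(name,x,[(float(ys[i]),int(v[i]),int(v[i+1])) for i in range(len(e)) if e[i]>15 and e[i]==e[max(0,i-3):i+4].max()])
E
python3 -c "
from e import *
goto(None,0);print(loc(arm.state()['ee_pos']))
for n,f in (('wrist','w3'),('top','t3')):
    im,C,s=snap(n,f); edges(n,(-20,-45,-53),im,C)
a=cv2.imread('pics/t3.png')[155:285,205:375];b=cv2.imread('pics/w3.png')
cv2.imwrite('pics/v3.png',np.vstack([cv2.resize(a,(400,300),interpolation=2),cv2.resize(b[100:400,120:520],(400,300))]))
"
```

```text
t 4.45 pos [559.4 -37.   37.9] yaw 101.97 gap 0.5 F [ 0.2  0.9 -0.2] 0.0 J [-0.28  0.58  1.51 -0.    1.05 -2.06]
[ -0.22069245 -54.85016816]
wrist -20 [(-103.0, 92, 122), (-93.0, 94, 56), (-89.5, 53, 71), (-84.5, 80, 178), (-52.5, 148, 117), (-36.0, 113, 143), (-5.5, 151, 121), (0.5, 107, 123), (6.0, 145, 174), (46.5, 148, 124), (63.0, 168, 224), (85.0, 197, 126), (91.0, 133, 190)]
wrist -45 [(-97.5, 90, 135), (-84.5, 149, 176), (-59.0, 133, 66), (-55.5, 75, 107), (-33.5, 108, 77), (-31.0, 74, 155), (-5.5, 134, 78), (0.5, 99, 118), (5.5, 122, 146), (31.5, 124, 75), (36.5, 83, 108), (37.0, 108, 133), (65.5, 190, 222), (84.5, 253, 150), (91.0, 142, 196)]
wrist -53 [(-85.0, 67, 119), (-84.5, 119, 171), (-48.5, 150, 127), (-46.0, 108, 92), (-43.5, 95, 119), (-41.5, 139, 156), (-5.5, 128, 84), (0.5, 90, 106), (6.0, 144, 168), (41.0, 182, 151), (49.5, 122, 164), (55.0, 168, 251), (85.0, 199, 85), (91.0, 149, 196)]
top -20 []
top -45 []
top -53 []
```

View pics/v3.png

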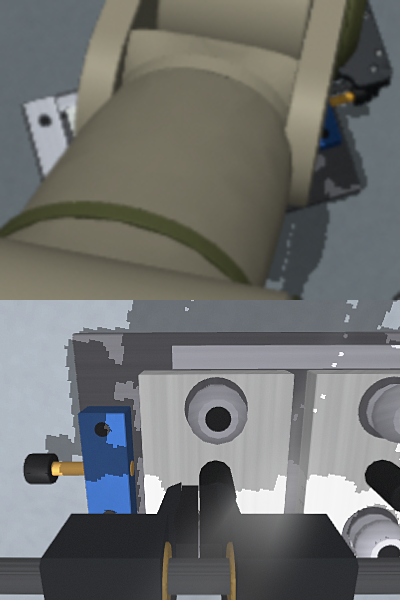

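v3 (wrist half) shows the finger just reaching knob B, and carrier B still at -84.5, not moved. The fingertips are thinner than assumed, so I'll keep pushing slowly.

Request:
{"name": "drive_tool", "arguments": {"moves": [{"dp": [0, 0.003, 0], "twist": [0, 0, 0], "claw": 0}, {"dp": [0, 0.006, 0], "twist": [0, 0, 0], "claw": 0}, {"dp": [0, 0.009, 0], "twist": [0, 0, 0], "claw": 0}, {"dp": [0, 0.009, 0], "twist": [0, 0, 0], "claw": 0}]}}

```text
time: 5.05
ee_pos: [557.5, -28.1, 38.0]
orientation: [-0.0, -0.104, 0.995, -0.0]
contact_force: [-1.1, 0.8, -0.6]
finger_gap: 0.5
finger_force: 0.0
```

```bash
python3 -c "
from e import *
goto(None,0);print(loc(arm.state()['ee_pos']))
im,C,s=snap('wrist','w4'); edges('w',(-20,-53),im,C)
"
```

```text
t 5.05 pos [557.5 -28.1  38. ] yaw 101.99 gap 0.5 F [-1.1  0.8 -0.6] 0.0 J [-0.26  0.58  1.52 -0.    1.05 -2.04]
[ -0.16761307 -45.75196463]
w -20 [(-93.0, 99, 68), (-84.5, 58, 255), (-77.5, 240, 160), (-53.5, 149, 123), (-36.5, 133, 173), (-5.5, 163, 118), (6.0, 172, 252), (8.0, 255, 175), (45.5, 160, 132), (62.5, 142, 195), (85.0, 219, 128), (91.0, 132, 185)]
w -53 [(-84.5, 93, 168), (-47.5, 135, 110), (-43.0, 105, 125), (-5.5, 142, 92), (1.5, 93, 113), (6.0, 136, 170), (41.0, 184, 153), (49.5, 127, 164), (63.0, 165, 239), (85.0, 194, 120), (91.0, 125, 195)]
```

```bash
python3 -c "
import cv2
b=cv2.imread('pics/w4.png');cv2.imwrite('pics/v4.png',cv2.resize(b[150:380,200:500],(780,598),interpolation=2))"
```

```text
(no output)
```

View pics/v4.png

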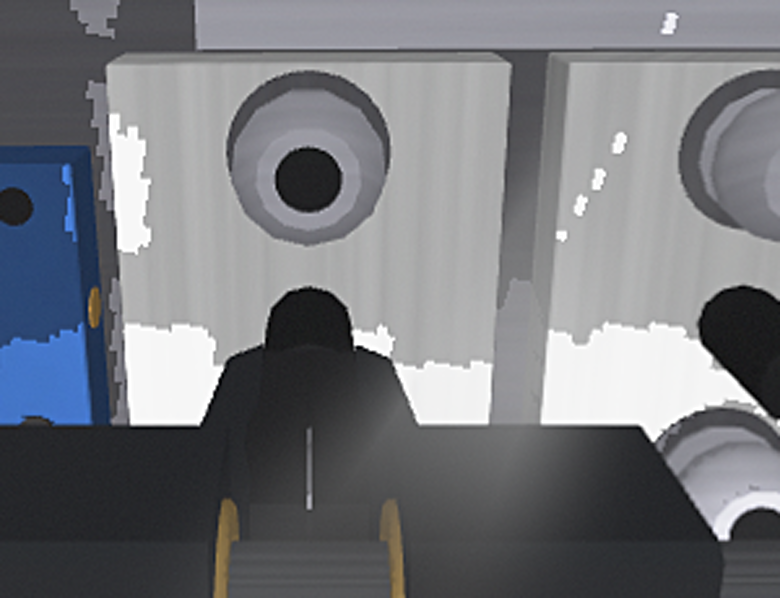

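v4 shows the finger split line exactly at knob B's column (crop x 308), yet carrier B hasn't moved and there is no force. I'll check from the far-side scene camera, next to a brightened wrist crop.

```bash
python3 -c "
from h import *
im,C,s=snap('scene','s4')
px=proj([s['ee_pos'],[*nest(0,-44.5),60],[*nest(0,-44.5),30]],C);print(px.round(1))
px2=proj([s['ee_pos'],[*nest(0,-44.5),60],[*nest(0,-44.5),30]],cam('wrist',s));print(px2.round(1))
u,v=px[0].astype(int)
f=lambda a:(255*(a/255.)**0.45).astype(np.uint8)
a=f(cv2.imread('pics/s4.png')[v-60:v+40,u-65:u+65]);b=f(cv2.imread('pics/w4.png')[230:330,255:385])
cv2.imwrite('pics/v5.png',np.hstack([cv2.resize(a,(400,308),interpolation=2),cv2.resize(b,(400,308),interpolation=2)]))"
```

```text
[[347.9 280.4]
 [348.9 273.1]
 [348.5 282.5]]
[[316.6 279.5]
 [319.3 299.1]
 [319.1 273.8]]
```

View pics/v5.png

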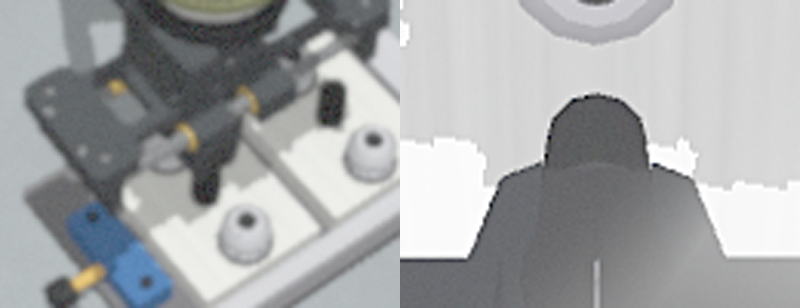

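v5: the scene crop has the fingertips ending at the knob's top (205,165), and the wrist crop has the finger starting at the knob's top rim. So the tips are about 20 mm short of the reported TCP. I'll check the tool data.

```bash
python3 -c "
from h import *
print(arm.hold_point_z,[a for a in dir(arm) if not a.startswith('_')])
goto(None,0)
# finger tip in scene before: lowest dark finger point in w1 as two views: use split-line bottom & tip edge rows
I=cv2.cvtColor(cv2.imread('pics/w1.png'),cv2.COLOR_BGR2GRAY)
for r in range(278,312,3): 
    xs=np.where(I[r,270:370]<75)[0]+270; print(r,xs.min() if len(xs) else None,xs.max() if len(xs) else None,len(xs))
"
```

```text
-18.700000000000003 ['Unreachable', 'get_calibration', 'hand_in', 'hold_point_z', 'read_camera', 'state']
t 5.15 pos [557.6 -28.3  38. ] yaw 101.98 gap 0.4 F [ 0.1  0.3 -0. ] 0.0 J [-0.26  0.58  1.52 -0.    1.05 -2.04]
278 306 331 3
281 293 306 2
284 288 340 17
287 287 348 58
290 287 350 61
293 285 345 59
296 284 343 58
299 283 342 58
302 282 340 57
305 280 338 57
308 279 337 57
311 278 336 57
```

The plan is to back off to clear carrier plate behind the knob and step down, reading the force, to find where the fingertips really are.

Request:
{"name": "drive_tool", "arguments": {"moves": [{"dp": [0, -0.026, 0], "twist": [0, 0, 0], "claw": 0}, {"dp": [0, -0.026, 0], "twist": [0, 0, 0], "claw": 0}, {"dp": [0, -0.026, 0.003], "twist": [0, 0, 0], "claw": 0}, {"dp": [0, -0.026, 0.006], "twist": [0, 0, 0], "claw": 0}, {"dp": [0, -0.026, 0.006], "twist": [0, 0, 0], "claw": 0}]}}

```text
time: 5.78
ee_pos: [562.7, -53.2, 31.6]
orientation: [-0.0, -0.105, 0.995, 0.0]
contact_force: [-0.7, -0.2, 0.5]
finger_gap: 0.8
finger_force: 0.0
```

Request:
{"name": "drive_tool", "arguments": {"moves": [{"dp": [0, 0, 0.002], "twist": [0, 0, 0], "claw": 0}, {"dp": [0, 0, 0.004], "twist": [0, 0, 0], "claw": 0}, {"dp": [0, 0, 0.004], "twist": [0, 0, 0], "claw": 0}]}}

```text
time: 6.15
ee_pos: [562.9, -53.7, 27.8]
orientation: [-0.0, -0.104, 0.995, 0.0]
contact_force: [-0.1, -0.1, -0.1]
finger_gap: 0.6
finger_force: 0.0
```

```bash
python3 -c "
from e import *
goto(None,0);print(loc(arm.state()['ee_pos']))
im,C,s=snap('scene','s5'); edges('s',(20,53),im,C)
im,C,s=snap('wrist','w5'); edges('s',(-20,-53),im,C)
"
```

```text
t 6.15 pos [562.9 -53.7  27.8] yaw 101.97 gap 0.6 F [-0.1 -0.1 -0.1] 0.0 J [-0.3   0.6   1.5   0.    1.04 -2.08]
[ -0.31481412 -71.92286866]
s 20 [(85.0, 160, 144), (86.0, 130, 114)]
s 53 [(-86.5, 138, 154), (-86.0, 154, 170), (-85.5, 170, 186), (-5.5, 135, 116), (85.0, 173, 154)]
s -20 [(-105.5, 102, 62), (-93.0, 64, 46), (-91.0, 43, 78), (-85.0, 66, 145), (-51.5, 162, 136), (-33.0, 160, 178), (-5.5, 170, 81), (-1.0, 101, 123), (5.5, 125, 153), (36.0, 200, 249), (47.5, 229, 198), (66.0, 195, 223), (84.5, 254, 144), (91.0, 154, 200), (93.5, 192, 0)]
s -53 [(-85.0, 66, 132), (-48.5, 168, 108), (-46.5, 112, 86), (-41.5, 142, 163), (-6.0, 162, 115), (-1.5, 79, 97), (5.5, 128, 155), (35.0, 188, 251), (41.0, 230, 153), (50.0, 142, 168), (54.5, 155, 232), (84.5, 225, 34)]
```

TCP is 2 mm below the plate's height with no contact, so the tips really are short. I'll keep descending gently.

Request:
{"name": "drive_tool", "arguments": {"moves": [{"dp": [0, 0, 0.004], "twist": [0, 0, 0], "claw": 0}, {"dp": [0, 0, 0.008], "twist": [0, 0, 0], "claw": 0}, {"dp": [0, 0, 0.012], "twist": [0, 0, 0], "claw": 0}, {"dp": [0, 0, 0.012], "twist": [0, 0, 0], "claw": 0}]}}

```text
time: 6.75
ee_pos: [562.7, -53.7, 15.6]
orientation: [-0.0, -0.104, 0.995, 0.0]
contact_force: [-0.3, 0.5, -0.1]
finger_gap: 0.6
finger_force: 0.0
```

Request:
{"name": "drive_tool", "arguments": {"moves": [{"dp": [0, 0, 0.0015], "twist": [0, 0, 0], "claw": 0}, {"dp": [0, 0, 0.003], "twist": [0, 0, 0], "claw": 0}, {"dp": [0, 0, 0.003], "twist": [0, 0, 0], "claw": 0}]}}

```text
time: 7.12
ee_pos: [562.9, -53.7, 12.9]
orientation: [-0.0, -0.104, 0.995, 0.0]
contact_force: [1.1, -0.1, 0.4]
finger_gap: 0.3
finger_force: 0.0
```

Request:
{"name": "drive_tool", "arguments": {"moves": [{"dp": [0, 0, 0.0015], "twist": [0, 0, 0], "claw": 0}, {"dp": [0, 0, 0.003], "twist": [0, 0, 0], "claw": 0}, {"dp": [0, 0, 0.003], "twist": [0, 0, 0], "claw": 0}]}}

```text
time: 7.5
ee_pos: [562.9, -53.7, 9.9]
orientation: [-0.0, -0.104, 0.995, 0.0]
contact_force: [0.8, 1.1, 0.2]
finger_gap: 0.5
finger_force: 0.0
```

Request:
{"name": "drive_tool", "arguments": {"moves": [{"dp": [0, 0, 0.001], "twist": [0, 0, 0], "claw": 0}, {"dp": [0, 0, 0.002], "twist": [0, 0, 0], "claw": 0}, {"dp": [0, 0, 0.002], "twist": [0, 0, 0], "claw": 0}]}}

```text
time: 7.88
ee_pos: [562.9, -53.7, 7.9]
orientation: [-0.0, -0.104, 0.995, 0.0]
contact_force: [-0.0, -0.9, -0.0]
finger_gap: 0.6
finger_force: 0.0
```

Request:
{"name": "drive_tool", "arguments": {"moves": [{"dp": [0, 0, 0.001], "twist": [0, 0, 0], "claw": 0}, {"dp": [0, 0, 0.002], "twist": [0, 0, 0], "claw": 0}, {"dp": [0, 0, 0.002], "twist": [0, 0, 0], "claw": 0}]}}

```text
time: 8.25
ee_pos: [562.9, -53.7, 5.9]
orientation: [-0.0, -0.104, 0.995, 0.0]
contact_force: [0.3, 0.3, 1.1]
finger_gap: 0.6
finger_force: 0.0
```

```bash
python3 -c "
from e import *
goto(None,0)
im,C,s=snap('wrist','w6'); edges('s',(-20,),im,C)
im,C,s=snap('scene','s6')
u,v=proj([s['ee_pos']],C)[0].astype(int);print(u,v)
f=lambda a:(255*(a/255.)**0.45).astype(np.uint8)
a=f(cv2.imread('pics/s6.png')[v-75:v+45,u-80:u+80]);b=f(cv2.imread('pics/w6.png')[230:350,240:400])
cv2.imwrite('pics/v6.png',np.hstack([cv2.resize(a,(400,300),interpolation=2),cv2.resize(b,(400,300),interpolation=2)]))"
```

```text
t 8.25 pos [562.9 -53.7   5.9] yaw 101.98 gap 0.6 F [0.3 0.3 1.1] 0.0 J [-0.3   0.63  1.52 -0.    0.99 -2.08]
s -20 [(-107.5, 158, 82), (-90.5, 77, 101), (-84.5, 136, 229), (-52.0, 199, 152), (-32.0, 184, 217), (-20.0, 232, 254), (-17.5, 235, 215), (-6.0, 210, 145), (-2.0, 122, 150), (5.5, 166, 201), (31.5, 223, 249), (48.0, 234, 205), (74.0, 247, 116)]
335 297
```

View pics/v6.png

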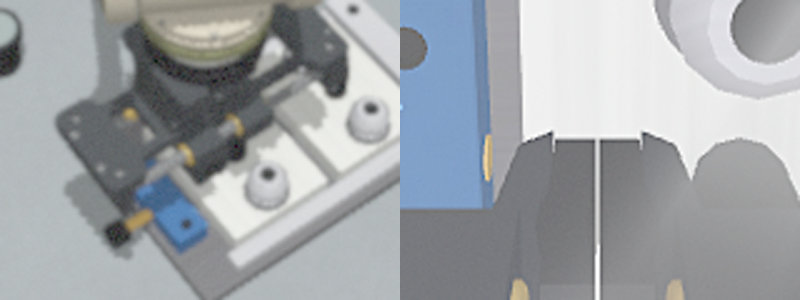

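v6 (wrist half) shows the closed tips just above carrier B's plate, clear of the block, with knob B to the right at (742,170). The tips must be just above 30 mm, so I'll try pushing at this height.

Request:
{"name": "drive_tool", "arguments": {"moves": [{"dp": [0, 0.002, 0], "twist": [0, 0, 0], "claw": 0}, {"dp": [0, 0.004, 0], "twist": [0, 0, 0], "claw": 0}, {"dp": [0, 0.006, 0], "twist": [0, 0, 0], "claw": 0}, {"dp": [0, 0.008, 0], "twist": [0, 0, 0], "claw": 0}, {"dp": [0, 0.008, 0], "twist": [0, 0, 0], "claw": 0}]}}

```text
time: 8.98
ee_pos: [561.2, -45.7, 6.0]
orientation: [-0.0, -0.104, 0.995, 0.0]
contact_force: [0.4, -0.4, 0.4]
finger_gap: 0.4
finger_force: 0.5
```

```bash
python3 -c "
from e import *
goto(None,0);print(loc(arm.state()['ee_pos']))
im,C,s=snap('wrist','w7'); edges('s',(-20,-53),im,C)
"
```

```text
t 8.97 pos [561.2 -45.7   6. ] yaw 101.98 gap 0.4 F [ 0.4 -0.4  0.4] 0.49888573586940765 J [-0.29  0.63  1.53  0.    0.98 -2.07]
[ -0.22782276 -63.74984262]
s -20 [(-99.5, 148, 105), (-90.0, 59, 84), (-78.0, 136, 222), (-45.5, 202, 144), (-26.0, 164, 196), (-12.0, 225, 241), (-10.0, 247, 213), (1.0, 179, 140), (5.5, 158, 193), (39.5, 217, 233), (47.0, 249, 202), (47.5, 202, 155), (52.5, 178, 217), (82.5, 247, 8)]
s -53 [(-78.0, 113, 226), (-43.0, 223, 195), (-34.5, 183, 220), (0.5, 209, 170), (5.5, 158, 198), (41.5, 176, 145), (49.0, 125, 169), (54.5, 214, 237), (73.5, 247, 69)]
```

Carrier B moved 6.5 mm, so pushing works. It has about 10.3 mm to go.

Request:
{"name": "drive_tool", "arguments": {"moves": [{"dp": [0, 0.002, 0], "twist": [0, 0, 0], "claw": 0}, {"dp": [0, 0.004, 0], "twist": [0, 0, 0], "claw": 0}, {"dp": [0, 0.006, 0], "twist": [0, 0, 0], "claw": 0}, {"dp": [0, 0.008, 0], "twist": [0, 0, 0], "claw": 0}, {"dp": [0, 0.0085, 0], "twist": [0, 0, 0], "claw": 0}]}}

```text
time: 9.65
ee_pos: [559.6, -37.6, 6.1]
orientation: [0.0, -0.104, 0.995, -0.0]
contact_force: [0.6, -3.5, 0.4]
finger_gap: 0.4
finger_force: 2.2
```

Request:
{"name": "drive_tool", "arguments": {"moves": [{"dp": [0, 0.0005, 0], "twist": [0, 0, 0], "claw": 0}, {"dp": [0, 0.001, 0], "twist": [0, 0, 0], "claw": 0}, {"dp": [0, 0.001, 0], "twist": [0, 0, 0], "claw": 0}]}}

```text
time: 10.02
ee_pos: [559.3, -36.6, 6.0]
orientation: [0.0, -0.104, 0.995, 0.0]
contact_force: [0.7, -3.8, 1.7]
finger_gap: 0.5
finger_force: 2.1
```

```bash
python3 -c "
from e import *
goto(None,0);print(loc(arm.state()['ee_pos']))
im,C,s=snap('wrist','w8'); edges('s',(-20,-53),im,C)
"
```

```text
t 10.03 pos [559.3 -36.6   6. ] yaw 101.97 gap 0.5 F [ 0.7 -3.8  1.7] 2.0969121158123016 J [-0.28  0.63  1.54  0.    0.98 -2.06]
[ -0.18932258 -54.47688446]
s -20 [(-105.5, 65, 102), (-93.0, 103, 71), (-88.5, 64, 83), (-69.0, 90, 178), (-36.5, 170, 134), (-17.0, 136, 155), (-2.0, 192, 209), (0.0, 207, 189), (9.5, 174, 151), (10.5, 156, 179), (51.0, 248, 196), (66.0, 140, 249), (89.5, 183, 95), (92.0, 128, 0)]
s -53 [(-69.0, 107, 189), (-33.0, 159, 127), (-30.0, 107, 84), (-25.5, 147, 171), (10.5, 156, 179), (15.0, 208, 250), (17.5, 212, 171), (46.0, 149, 123), (53.5, 99, 135), (55.5, 181, 201), (57.5, 202, 244), (83.0, 215, 0)]
```

Request:
{"name": "drive_tool", "arguments": {"moves": [{"dp": [0, 0.0005, 0], "twist": [0, 0, 0], "claw": 0}, {"dp": [0, 0.001, 0], "twist": [0, 0, 0], "claw": 0}, {"dp": [0, 0.0015, 0], "twist": [0, 0, 0], "claw": 0}, {"dp": [0, 0.0015, 0], "twist": [0, 0, 0], "claw": 0}]}}

```text
time: 10.58
ee_pos: [559.0, -35.2, 6.0]
orientation: [0.0, -0.104, 0.995, -0.0]
contact_force: [0.8, -5.2, 0.9]
finger_gap: 0.3
finger_force: 2.6
```

Request:
{"name": "drive_tool", "arguments": {"moves": [{"dp": [0, 0.0004, 0], "twist": [0, 0, 0], "claw": 0}, {"dp": [0, 0.0007, 0], "twist": [0, 0, 0], "claw": 0}, {"dp": [0, 0.0007, 0], "twist": [0, 0, 0], "claw": 0}]}}

```text
time: 10.95
ee_pos: [559.1, -35.0, 6.2]
orientation: [0.0, -0.104, 0.995, -0.001]
contact_force: [0.2, -7.3, 2.0]
finger_gap: 0.5
finger_force: 3.8
```

Request:
{"name": "drive_tool", "arguments": {"moves": [{"dp": [0, 0.0006, 0], "twist": [0, 0, 0], "claw": 0}, {"dp": [0, 0.0006, 0], "twist": [0, 0, 0], "claw": 0}]}}

```text
time: 11.2
ee_pos: [559.1, -34.9, 6.4]
orientation: [0.0, -0.104, 0.995, -0.001]
contact_force: [0.6, -9.9, 2.5]
finger_gap: 0.4
finger_force: 4.9
```

```bash
python3 -c "
from e import *
goto(None,0);print(loc(arm.state()['ee_pos']))
im,C,s=snap('wrist','w9'); edges('s',(-20,-53),im,C)
"
```

```text
t 11.2 pos [559.1 -34.9   6.4] yaw 101.98 gap 0.4 F [ 0.6 -9.9  2.5] 4.878346771001816 J [-0.27  0.62  1.54 -0.    0.98 -2.05]
[ -0.08020284 -52.76329754]
s -20 [(-103.5, 80, 113), (-93.0, 102, 66), (-88.5, 58, 77), (-84.5, 74, 92), (-82.5, 104, 74), (-67.5, 121, 190), (-35.5, 174, 145), (-15.0, 142, 167), (0.0, 197, 237), (2.0, 252, 173), (11.0, 168, 142), (53.0, 186, 124), (68.0, 174, 246), (90.5, 234, 196), (93.5, 232, 36)]
s -53 [(-68.0, 72, 160), (-31.5, 167, 141), (-29.5, 123, 87), (-24.5, 146, 179), (11.5, 142, 165), (16.5, 178, 234), (19.0, 243, 185), (47.0, 173, 137), (55.5, 123, 165), (58.0, 209, 255), (84.5, 245, 107)]
```

The row is closed: it stalled at 10 N with B's edge at -67.5. Now I'll back off, lift and go above the packer.

Request:
{"name": "drive_tool", "arguments": {"moves": [{"dp": [0, -0.006, 0], "twist": [0, 0, 0], "claw": 0}, {"dp": [0, -0.01, 0], "twist": [0, 0, 0], "claw": 0}, {"dp": [0, -0.01, -0.06], "twist": [0, 0, 0], "claw": 0}, {"dp": [0, -0.01, -0.12], "twist": [0, 0, 0], "claw": 0}, {"dp": [0, -0.03, -0.17], "twist": [0, 0, 0], "claw": 0.5}]}}

```text
time: 11.88
ee_pos: [564.7, -62.2, 178.3]
orientation: [0.0, -0.105, 0.994, 0.0]
contact_force: [0.0, -0.4, 0.2]
finger_gap: 8.3
finger_force: 0.0
```

```bash
python3 -c "
from e import *
goto([467,-291.5,200],78.7)
im,C,s=snap('wrist','w10'); edges('s',(-20,-53),im,C)
"
```

```text
t 11.88 pos [564.7 -62.2 178.3] yaw 102.09 gap 8.3 F [ 0.  -0.4  0.2] 0.0 J [-0.32  0.44  1.3   0.    1.4  -2.1 ]
dp [ 0.1435 -0.2038 -0.0219] tw [ 0.04  0.03 23.39]
s -20 [(-93.5, 118, 74), (-90.5, 90, 127), (-68.0, 100, 185), (-25.0, 126, 166), (22.5, 238, 198), (24.5, 215, 244), (90.5, 241, 208), (92.5, 204, 221)]
s -53 [(-109.5, 100, 140), (-106.0, 114, 79), (-99.0, 118, 85), (-68.0, 118, 166), (-33.0, 177, 153), (-32.5, 153, 129), (-25.0, 116, 140), (11.5, 171, 151), (12.5, 151, 171), (41.0, 175, 210), (45.5, 226, 194), (47.5, 167, 150), (53.5, 107, 129), (58.0, 207, 248), (91.0, 219, 171)]
```

Request:
{"name": "drive_tool", "arguments": {"moves": [{"dp": [0.144, -0.204, -0.022], "twist": [0, 0, 23.4], "claw": 0.6}, {"dp": [0.144, -0.204, -0.022], "twist": [0, 0, 23.4], "claw": 0.6}, {"dp": [0.144, -0.204, -0.022], "twist": [0, 0, 23.4], "claw": 0.6}, {"dp": [0.144, -0.204, -0.022], "twist": [0, 0, 23.4], "claw": 0.6}, {"dp": [0.144, -0.204, -0.022], "twist": [0, 0, 23.4], "claw": 0.6}]}}

```text
time: 12.55
ee_pos: [464.9, -295.7, 197.6]
orientation: [-0.0, 0.102, 0.995, 0.0]
contact_force: [-0.8, 0.7, -0.2]
finger_gap: 52.8
finger_force: 0.0
```

Request:
{"name": "drive_tool", "arguments": {"moves": [{"dp": [0, 0, 0], "twist": [0, 0, 0], "claw": 0.6}, {"dp": [0, 0, 0], "twist": [0, 0, 0], "claw": 0.6}]}}

```text
time: 12.8
ee_pos: [466.9, -291.3, 197.7]
orientation: [-0.0, 0.099, 0.995, 0.0]
contact_force: [-0.4, 1.3, -0.3]
finger_gap: 53.0
finger_force: 0.0
```

```bash
cat > p.py <<'E'
from h import *
def top(im,C,zs=(50,60,70),guess=None):
    H,S,V=cv2.split(cv2.cvtColor(im,cv2.COLOR_RGB2HSV)); m=(H>5)&(H<22)&(S>150)
    for c in blobs(m,400):
        M=cv2.drawContours(np.zeros_like(V),[c],-1,1,-1)>0
        t=blobs(cv2.morphologyEx((M&(V>184)).astype(np.uint8),cv2.MORPH_OPEN,np.ones((3,3))),150)
        if not t: print('dim',cv2.minAreaRect(c)[0]); continue
        r=cv2.minAreaRect(t[-1]); q=cv2.boxPoints(r); print(np.round(r[0]),np.round(r[1]))
        for z in zs:
            w=plane(q,C,z); L=max([w[1]-w[0],w[2]-w[1]],key=np.linalg.norm)
            print(z,w.mean(0)[:2].round(1),np.linalg.norm(w[1]-w[0]).round(1),np.linalg.norm(w[2]-w[1]).round(1),"thick dir",(np.degrees(np.arctan2(L[1],L[0]))%180-90).round(2))
E
python3 -c "
from p import *
im,C,s=snap('wrist','w11'); goto(None,0); top(im,C)
"
```

```text
t 12.85 pos [ 467.  -291.3  197.8] yaw 78.69 gap 52.7 F [-0.1  0.7  1.1] 0.0 J [-0.77  0.39  1.32  0.    1.43 -2.15]
[327.  63.] [ 40. 142.]
50 [ 344.7 -259.6] 109.5 31.0 thick dir 36.71
60 [ 346.1 -260.1] 106.1 30.1 thick dir 36.71
70 [ 347.6 -260.6] 102.7 29.1 thick dir 36.71
```

```bash
python3 -c "
from p import *
st=arm.state(); C=cam('wrist',st); im=cv2.imread('pics/w11.png')[:,:,::-1].copy()
print(proj([[467,-291.5,60],[467,-291.5,0]],C))
H,S,V=cv2.split(cv2.cvtColor(im,cv2.COLOR_RGB2HSV))
print(H[190:240:8,310:330:6],S[190:240:8,310:330:6],V[190:240:8,310:330:6])
for c in blobs((H<25)&(S>150)&(V>40),100): print(cv2.minAreaRect(c),cv2.contourArea(c))
g=im[120:300,230:410,::-1]; cv2.imwrite('pics/v7.png',cv2.resize(g,(590,590),interpolation=2))
"
```

```text
[[317.21521217 217.10680216]
 [317.35369418 203.37578352]]
[[ 23  23  23 105]
 [ 23  23  23 105]
 [ 23  23  23 105]
 [ 23  23  23 107]
 [ 23  23  23 108]
 [ 23  23  22 107]
 [ 23  23  23 113]] [[156 155 154  52]
 [157 154 155  58]
 [157 156 155  55]
 [158 154 156  60]
 [156 155 156  59]
 [157 155 157  60]
 [156 155 155  37]] [[247 247 247 224]
 [247 247 247 225]
 [247 247 247 221]
 [247 247 247 231]
 [247 247 247 230]
 [247 247 247 222]
 [247 247 247 165]]
((399.5205383300781, 428.2322998046875), (26.076810836791992, 13.575281143188477), 4.39870548248291) 232.5
((316.0, 212.5), (81.0, 22.0), 90.0) 1679.5
((328.673095703125, 64.63459777832031), (42.186485290527344, 142.609619140625), 37.87498474121094) 5614.0
```

View pics/v7.png

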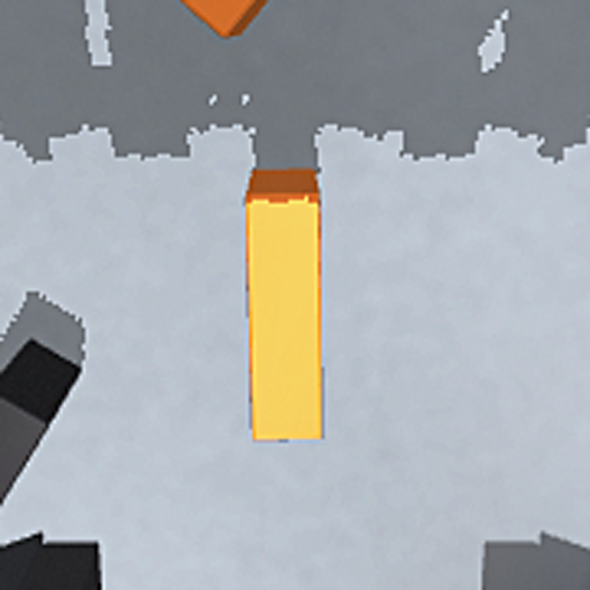

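v7 shows the packer's top face with crop corners (247,200), (318,200), (322,440) and (253,438). Its centre matches the predicted pixel, and it is tilted slightly in tool axes.

```bash
python3 -c "
from p import *
C=cam('wrist',arm.state()); im=cv2.imread('pics/w11.png')
H,S,V=cv2.split(cv2.cvtColor(im,cv2.COLOR_BGR2HSV)); m=(H>19)&(H<28)&(S>120)&(V>230)
c=[c for c in blobs(m,300) if 180<cv2.minAreaRect(c)[0][1]<260][-1]; r=cv2.minAreaRect(c); print(r)
q=[[230+x/3.278,120+y/3.278] for x,y in [(247,200),(318,200),(322,440),(253,438)]]
for z in(50,60,70):
  w=plane(q,C,z); e=(w[2]+w[3]-w[0]-w[1])/2; print(z,w.mean(0).round(1),np.linalg.norm(w[1]-w[0]),np.linalg.norm(e),np.degrees(np.arctan2(e[1],e[0]))+90)
  w=plane(cv2.boxPoints(r),C,z);print(w.mean(0).round(1))
goto([467,-291.5,60],80)"
```

```text
((316.055419921875, 216.99118041992188), (72.26073455810547, 20.997356414794922), 89.09062194824219)
50 [ 470.8 -292.5   50. ] 19.529761346727096 69.8823741059607 79.76849763752901
[ 470.2 -293.3   50. ]
60 [ 468.3 -292.    60. ] 18.920987346966648 67.70402836778469 79.76849763752901
[ 467.7 -292.7   60. ]
70 [ 465.8 -291.5   70. ] 18.312213347206296 65.52568262960867 79.76849763752897
[ 465.2 -292.1   70. ]
t 12.85 pos [ 467.  -291.3  197.8] yaw 78.69 gap 52.7 F [-0.1  0.7  1.1] 0.0 J [-0.77  0.39  1.32  0.    1.43 -2.15]
dp [-1.000e-04 -2.000e-04  1.378e-01] tw [ 0.03 -0.02 -1.31]
```

Request:
{"name": "drive_tool", "arguments": {"moves": [{"dp": [-0.001, -0.0005, 0.05], "twist": [0, 0, -0.9], "claw": 0.6}, {"dp": [-0.001, -0.0005, 0.1], "twist": [0, 0, -0.9], "claw": 0.6}, {"dp": [-0.001, -0.0005, 0.15], "twist": [0, 0, -0.9], "claw": 0.6}, {"dp": [-0.001, -0.0005, 0.182], "twist": [0, 0, -0.9], "claw": 0.6}, {"dp": [-0.001, -0.0005, 0.187], "twist": [0, 0, -0.9], "claw": 0.6}]}}

```text
time: 13.48
ee_pos: [467.0, -291.8, 9.4]
orientation: [-0.001, 0.091, 0.996, 0.001]
contact_force: [-0.1, 0.3, -0.5]
finger_gap: 53.0
finger_force: 0.0
```

Request:
{"name": "drive_tool", "arguments": {"moves": [{"dp": [0, 0, 0], "twist": [0, 0, 0], "claw": 0.4}, {"dp": [0, 0, 0], "twist": [0, 0, 0], "claw": 0.3}, {"dp": [0, 0, 0], "twist": [0, 0, 0], "claw": 0.2}, {"dp": [0, 0, 0], "twist": [0, 0, 0], "claw": 0}, {"dp": [0, 0, 0], "twist": [0, 0, 0], "claw": 0}]}}

```text
time: 14.1
ee_pos: [467.6, -293.6, 11.7]
orientation: [0.001, 0.092, 0.996, -0.0]
contact_force: [-1.9, 1.2, 5.9]
finger_gap: 19.6
finger_force: 30.0
```

Request:
{"name": "drive_tool", "arguments": {"moves": [{"dp": [0, 0, 0], "twist": [0, 0, 0], "claw": 0}, {"dp": [0, 0, 0], "twist": [0, 0, 0], "claw": 0}]}}

```text
time: 14.35
ee_pos: [467.6, -293.6, 11.7]
orientation: [0.001, 0.092, 0.996, -0.0]
contact_force: [-0.3, 1.1, 6.2]
finger_gap: 20.0
finger_force: 30.0
```

```bash
python3 -c "
from p import *
goto([468,-292,10],79.6)"
```

```text
t 14.35 pos [ 467.6 -293.6   11.7] yaw 79.47 gap 20.0 F [-0.3  1.1  6.2] 29.96792334364727 J [-0.78  0.61  1.56  0.    0.98 -2.16]
dp [-0.0001  0.0016  0.0017] tw [-0.04  0.06 -0.13]
```

The packer is gripped: gap 20.0, 30 N. Lifting now.

Request:
{"name": "drive_tool", "arguments": {"moves": [{"dp": [0, 0, -0.02], "twist": [0, 0, 0], "claw": 0}, {"dp": [0, 0, -0.06], "twist": [0, 0, 0], "claw": 0}, {"dp": [0, 0, -0.1], "twist": [0, 0, 0], "claw": 0}, {"dp": [0, 0, -0.1], "twist": [0, 0, 0], "claw": 0}, {"dp": [0, 0, -0.1], "twist": [0, 0, 0], "claw": 0}]}}

```text
time: 14.98
ee_pos: [466.8, -292.9, 110.0]
orientation: [-0.001, 0.092, 0.996, 0.001]
contact_force: [0.5, 0.9, -1.6]
finger_gap: 19.5
finger_force: 30.0
```

```bash
cat > q.py <<'E'
from p import *
def packer(im,C,st,hi=True):
    "orange blobs in wrist picture, tool coords of the top face box on trial heights"
    H,S,V=cv2.split(cv2.cvtColor(im,cv2.COLOR_RGB2HSV)); m=(H<28)&(S>120)&(V>40)
    out=[]
    for c in blobs(m,300):
        r=cv2.minAreaRect(c); b=cv2.boundingRect(c); print("rect",np.round(r[0],1),np.round(r[1],1),round(r[2],1),"bbox",b,"area",cv2.contourArea(c),"V",np.percentile(V[cv2.drawContours(np.zeros_like(V),[c],-1,1,-1)>0],[10,50,90]))
        out.append(c)
    return out
E
python3 -c "
from q import *
im,C,s=snap('wrist','w12'); goto([*nest(0,-79.5),140],102.1); packer(im,C,s)
M=yaw(s)
for zt in (-50,-40,-30): print(zt,proj([s['ee_pos']+M@[x,y,zt] for x,y in ((35,-10),(35,10),(35,-10.))],C).round(1).tolist())
print('bottom',proj([s['ee_pos']+M@[x,y,12] for x,y in ((35,-10),(35,10))],C).round(1).tolist())
"
```

```text
t 15.03 pos [ 466.7 -292.9  109.6] yaw 79.47 gap 19.7 F [-0.6  0.6 -1.4] 29.9678985576611 J [-0.78  0.48  1.45 -0.    1.21 -2.16]
dp [-0.0539  0.2459 -0.0301] tw [  0.11  -0.11 -22.63]
rect [243.1 376.5] [14.8 69.5] 4.3 bbox (236, 342, 17, 70) area 449.5 V [119.2 147.  182. ]
rect [170.5 440.5] [  9. 119.] 90.0 bbox (111, 436, 120, 10) area 939.5 V [128. 135. 139.]
rect [449.9 436.4] [ 17.6 150. ] 89.5 bbox (375, 427, 151, 19) area 2180.5 V [134. 136. 140.]
rect [318.  284.5] [ 52. 145.] -0.0 bbox (292, 212, 53, 146) area 6984.5 V [172. 221. 222.]
rect [329.   48.4] [ 62.4 174.1] 39.7 bbox (255, 0, 153, 132) area 8892.5 V [207. 223. 247.]
-50 [[288.9, 248.7], [343.5, 248.7], [288.9, 248.7]]
-40 [[290.9, 240.4], [341.8, 240.3], [290.9, 240.4]]
-30 [[292.7, 233.1], [340.3, 233.1], [292.7, 233.1]]
bottom [[298.1, 210.5], [335.6, 210.5]]
```

The packer is held upright: weight shows as -1.5 N and its bottom edge is at the predicted row, 212. Carrying it over the pocket.

Request:
{"name": "drive_tool", "arguments": {"moves": [{"dp": [-0.054, 0.245, -0.03], "twist": [0, 0, -22.6], "claw": 0}, {"dp": [-0.054, 0.245, -0.03], "twist": [0, 0, -22.6], "claw": 0}, {"dp": [-0.054, 0.245, -0.03], "twist": [0, 0, -22.6], "claw": 0}, {"dp": [-0.054, 0.245, -0.03], "twist": [0, 0, -22.6], "claw": 0}, {"dp": [-0.054, 0.245, -0.03], "twist": [0, 0, -22.6], "claw": 0}]}}

```text
time: 15.65
ee_pos: [565.7, -58.7, 139.9]
orientation: [-0.001, -0.108, 0.994, 0.001]
contact_force: [0.1, 0.2, -1.6]
finger_gap: 19.7
finger_force: 30.0
```

Request:
{"name": "drive_tool", "arguments": {"moves": [{"dp": [0, 0, 0], "twist": [0, 0, 0], "claw": 0}, {"dp": [0, 0, 0], "twist": [0, 0, 0], "claw": 0}]}}

```text
time: 15.9
ee_pos: [564.6, -63.6, 140.3]
orientation: [-0.001, -0.104, 0.995, 0.0]
contact_force: [-0.4, 0.4, -0.2]
finger_gap: 19.6
finger_force: 30.0
```

```bash
python3 -c "
from q import *
from e import edges
im,C,s=snap('wrist','w13'); goto([*nest(0,-81),90],102.1); print(loc(s['ee_pos'])); edges('w',(-45,-53),im,C)
edges('stop',(-30,),im,C)
for c in packer(im,C,s): pass
"
```

```text
t 15.95 pos [564.7 -63.6 140.5] yaw 101.96 gap 19.9 F [ 0.2 -0.4 -1. ] 29.967727455077693 J [-0.32  0.47  1.36 -0.    1.31 -2.1 ]
dp [-0.0007  0.001   0.0505] tw [ 0.02 -0.06 -0.14]
[ -0.7013307  -81.95525766]
w -45 [(-106.5, 140, 102), (-67.5, 152, 182), (-42.5, 163, 114), (-37.5, 100, 117), (-14.0, 114, 152), (35.5, 204, 237), (37.5, 216, 161), (40.0, 107, 83), (42.5, 87, 107), (70.5, 213, 250), (91.0, 230, 197)]
w -53 [(-100.5, 127, 79), (-67.5, 152, 185), (-30.0, 131, 111), (-27.0, 116, 132), (-24.5, 151, 171), (37.0, 200, 230), (45.5, 221, 183), (53.5, 108, 131), (57.0, 163, 206), (57.5, 206, 249), (90.5, 237, 204)]
stop -30 [(-92.0, 59, 80), (-68.0, 128, 168), (-43.5, 182, 126), (-39.5, 90, 106), (-29.0, 104, 59), (-18.5, 59, 96), (-10.5, 145, 168), (12.0, 137, 167), (37.0, 173, 137), (57.5, 172, 113), (68.5, 144, 199), (73.5, 164, 212), (90.5, 240, 197)]
rect [242.  376.4] [13.6 69.6] 8.5 bbox (236, 342, 17, 70) area 458.0 V [ 99. 122. 151.]
rect [449.4 436.4] [ 17.6 151. ] 89.5 bbox (374, 427, 152, 19) area 2175.5 V [111. 113. 116.]
rect [137.5 419.3] [191.4  51. ] 0.5 bbox (42, 393, 192, 53) area 4205.0 V [ 94. 111. 228.]
rect [318.  284.5] [145.  52.] 90.0 bbox (292, 212, 53, 146) area 6959.0 V [142. 187. 189.]
```

Request:
{"name": "drive_tool", "arguments": {"moves": [{"dp": [-0.0007, 0.001, 0.05], "twist": [0, 0, -0.1], "claw": 0}, {"dp": [-0.0007, 0.001, 0.085], "twist": [0, 0, -0.1], "claw": 0}, {"dp": [-0.0007, 0.001, 0.095], "twist": [0, 0, -0.1], "claw": 0}, {"dp": [-0.0007, 0.001, 0.095], "twist": [0, 0, -0.1], "claw": 0}]}}

```text
time: 16.45
ee_pos: [565.8, -61.9, 46.3]
orientation: [0.0, -0.106, 0.994, -0.0]
contact_force: [0.6, -0.3, -0.1]
finger_gap: 19.6
finger_force: 30.0
```

```bash
python3 -c "
from q import *
im,C,s=snap('wrist','w14'); goto([*nest(0,-81),23.7],102.1); print(loc(s['ee_pos']))
# packer front bottom edge vs the gap at its height: columns along rows
H,S,V=cv2.split(cv2.cvtColor(im,cv2.COLOR_RGB2HSV)); m=((H<28)&(S>120)&(V>40))
for r in (214,217,220,225,230,240,250): 
    x=np.where(m[r,270:370])[0]+270; print(r,x.min() if len(x) else 0,x.max() if len(x) else 0)
M=yaw(s)
# cast packer front-bottom corners onto z=bottom (lead-in 16 / full 20 at 4 mm up)
zb=s['ee_pos'][2]-11.7; print('zb',zb)
for zz,px in ((zb,[(np.where(m[213,270:370])[0]+270)[[0,-1]]]),):
    print([loc(p).round(1) for p in plane([[px[0][0],213],[px[0][1],213]],C,zz)])
print('gap in px', proj([[*nest(-37,-92.5),30],[*nest(-37,-67.5),30]],C).round(1))
for r in (205,209): print(r,V[r,270:370:3])
"
```

```text
t 16.5 pos [566.2 -61.9  47.1] yaw 102.14 gap 19.8 F [ 0.2 -0.5 -0.6] 29.967865424696356 J [-0.32  0.58  1.47 -0.    1.09 -2.1 ]
dp [ 0.0013 -0.0004  0.0234] tw [-0.05  0.08  0.04]
[  0.82001201 -80.52497035]
214 300 337
217 299 338
220 298 339
225 297 340
230 296 341
240 294 343
250 292 344
zb 34.60610279307825
[array([-32.5, -89.4]), array([-32.5, -69.6])]
gap in px [[294.5 202.9]
 [340.7 202.9]]
205 [ 80  80  82  80  78  78  79  79  77  78  74  73  74  73  73  74  74  75
  73  74  74  73  72 101 167 161 162 155 153 158 154 153 155 161]
209 [105 106 105 105 105 102 105 105  88  75  72  74  73  74  74  71  72  73
  73  73  73  73  72 101 165 162 161 157 154 157 154 153 154 163]
```

The packer spans -89.4 to -69.6 in nest y, inside the gap of -92.5 to -67.5. Lowering.

Request:
{"name": "drive_tool", "arguments": {"moves": [{"dp": [0.001, 0, 0.006], "twist": [0, 0, 0], "claw": 0}, {"dp": [0.001, 0, 0.011], "twist": [0, 0, 0], "claw": 0}, {"dp": [0.001, 0, 0.016], "twist": [0, 0, 0], "claw": 0}, {"dp": [0.001, 0, 0.02], "twist": [0, 0, 0], "claw": 0}, {"dp": [0.001, 0, 0.021], "twist": [0, 0, 0], "claw": 0}]}}

```text
time: 17.12
ee_pos: [564.6, -61.4, 24.7]
orientation: [-0.0, -0.106, 0.994, 0.0]
contact_force: [0.1, 0.4, -0.4]
finger_gap: 19.5
finger_force: 30.0
```

Request:
{"name": "drive_tool", "arguments": {"moves": [{"dp": [0, 0, 0.001], "twist": [0, 0, 0], "claw": 0}, {"dp": [0, 0, 0.002], "twist": [0, 0, 0], "claw": 0}, {"dp": [0, 0, 0.002], "twist": [0, 0, 0], "claw": 0}]}}

```text
time: 17.5
ee_pos: [564.8, -61.4, 23.8]
orientation: [0.0, -0.106, 0.994, -0.0]
contact_force: [-2.4, 1.0, 4.8]
finger_gap: 19.7
finger_force: 30.0
```

```bash
python3 -c "
from q import *
goto([*nest(0,-77.5),23.7],102.1); print(loc(arm.state()['ee_pos']))"
```

```text
t 17.5 pos [564.8 -61.4  23.8] yaw 102.18 gap 19.7 F [-2.4  1.   4.8] 29.968935846118256 J [-0.32  0.61  1.5  -0.    1.03 -2.1 ]
dp [-0.0001  0.0024  0.0001] tw [-0.03  0.03  0.08]
[ -0.08992246 -79.89968055]
```

The packer bottomed at the expected height, 23.8. Now I'll press it sideways towards +y.

Request:
{"name": "drive_tool", "arguments": {"moves": [{"dp": [0, 0.0008, -0.0003], "twist": [0, 0, 0], "claw": 0}, {"dp": [0, 0.0016, -0.0003], "twist": [0, 0, 0], "claw": 0}, {"dp": [0, 0.0024, -0.0003], "twist": [0, 0, 0], "claw": 0}, {"dp": [0, 0.0024, -0.0003], "twist": [0, 0, 0], "claw": 0}]}}

```text
time: 18.0
ee_pos: [564.8, -60.3, 23.7]
orientation: [0.001, -0.106, 0.994, -0.001]
contact_force: [0.2, -7.1, 4.1]
finger_gap: 19.7
finger_force: 30.0
```

Request:
{"name": "drive_tool", "arguments": {"moves": [{"dp": [0, 0.0005, 0], "twist": [0, 0, 0], "claw": 0}, {"dp": [0, 0.001, 0], "twist": [0, 0, 0], "claw": 0}, {"dp": [0, 0.001, 0], "twist": [0, 0, 0], "claw": 0}]}}

```text
time: 18.38
ee_pos: [564.8, -60.2, 23.8]
orientation: [0.001, -0.106, 0.994, -0.002]
contact_force: [-0.2, -10.0, 2.8]
finger_gap: 20.1
finger_force: 30.0
```

```bash
python3 -c "
from q import *
from e import edges
im,C,s=snap('wrist','w15'); goto([*nest(0,-77.5),23.7],102.1); print(loc(s['ee_pos']),s['torque']); edges('w',(-45,-53),im,C)"
```

```text
t 18.43 pos [564.8 -60.2  23.8] yaw 102.17 gap 19.8 F [  0.9 -10.9   3.3] 29.988635019399226 J [-0.31  0.61  1.5  -0.    1.03 -2.09]
dp [0.0002 0.0012 0.0001] tw [-0.24  0.08  0.07]
[  0.24864594 -78.70719922] [-2.03430162 -0.0371475  -0.02508007]
w -45 [(-107.0, 145, 75), (-68.0, 110, 179), (-42.5, 163, 91), (-37.5, 100, 137), (11.5, 144, 167), (27.0, 188, 226), (37.0, 234, 135), (39.5, 122, 92), (43.0, 97, 121), (49.0, 149, 123), (75.5, 236, 69)]
w -53 [(-68.0, 124, 173), (-32.5, 182, 158), (-24.5, 136, 172), (10.5, 173, 151), (29.0, 208, 244), (45.0, 232, 207), (47.0, 204, 145), (55.0, 115, 139), (57.0, 180, 220), (73.5, 236, 0)]
```

Request:
{"name": "drive_tool", "arguments": {"moves": [{"dp": [0, 0.0006, 0], "twist": [0, 0, 0], "claw": 0}, {"dp": [0, 0.0012, 0], "twist": [0, 0, 0], "claw": 0}, {"dp": [0, 0.0012, 0], "twist": [0, 0, 0], "claw": 0}, {"dp": [0, 0.0012, 0], "twist": [0, 0, 0], "claw": 0}, {"dp": [0, 0.0012, 0], "twist": [0, 0, 0], "claw": 0}]}}

```text
time: 19.05
ee_pos: [564.9, -60.0, 23.9]
orientation: [0.001, -0.106, 0.994, -0.003]
contact_force: [-0.2, -15.5, 2.0]
finger_gap: 19.7
finger_force: 30.1
```

```bash
python3 -c "
from q import *
from e import edges
im,C,s=snap('wrist','w16'); goto([*nest(0,-77.5),23.7],102.1); print(loc(s['ee_pos'])); edges('w',(-53,),im,C)
for c in packer(im,C,s): pass
im,C,s=snap('scene','s16'); edges('s',(45,53),im,C)"
```

```text
t 19.1 pos [564.8 -60.   23.9] yaw 102.17 gap 19.7 F [ -0.2 -15.2   1.5] 30.072963587008417 J [-0.31  0.61  1.5  -0.    1.03 -2.09]
dp [0.0003 0.001  0.0002] tw [-0.33  0.09  0.07]
[  0.30264435 -78.53456829]
w -53 [(-68.0, 116, 175), (-32.5, 185, 156), (-24.5, 137, 166), (11.5, 149, 169), (28.5, 196, 235), (45.0, 243, 212), (47.0, 191, 143), (57.0, 180, 217), (73.5, 244, 0)]
rect [222.5 276.5] [15. 35.] 90.0 bbox (205, 269, 36, 16) area 452.0 V [147. 168. 180.]
rect [242.4 376.5] [14.  69.6] 7.3 bbox (236, 342, 17, 70) area 454.0 V [106.  129.5 161. ]
rect [172.5 440.5] [  9. 123.] 90.0 bbox (111, 436, 124, 10) area 943.5 V [113. 119. 123.]
rect [449.9 436.4] [ 17.6 150. ] 89.5 bbox (375, 427, 151, 19) area 2172.5 V [119. 120. 124.]
rect [318.  284.5] [ 52. 145.] -0.0 bbox (292, 212, 53, 146) area 6991.5 V [152. 199. 202.]
s 45 [(-69.5, 136, 152), (-43.5, 156, 140)]
s 53 []
```

Request:
{"name": "drive_tool", "arguments": {"moves": [{"dp": [0, 0, 0.0004], "twist": [-0.25, 0, 0], "claw": 0}, {"dp": [0, 0, 0.0005], "twist": [-0.25, 0, 0], "claw": 0}, {"dp": [0, 0, 0.0005], "twist": [-0.25, 0, 0], "claw": 0}, {"dp": [0, 0, 0.0005], "twist": [-0.25, 0, 0], "claw": 0}]}}

```text
time: 19.65
ee_pos: [564.9, -60.0, 23.8]
orientation: [0.001, -0.106, 0.994, -0.001]
contact_force: [-1.7, -15.5, 6.4]
finger_gap: 19.5
finger_force: 30.1
```

```bash
python3 -c "
from q import *
goto([*nest(0,-77.5),23.7],102.1); print(loc(arm.state()['ee_pos']))"
```

```text
t 19.65 pos [564.9 -60.   23.8] yaw 102.17 gap 19.5 F [ -1.7 -15.5   6.4] 30.055416212417185 J [-0.31  0.61  1.5  -0.    1.03 -2.1 ]
dp [0.0003 0.001  0.0001] tw [-0.09  0.11  0.07]
[  0.31401613 -78.52170045]
```

The hold is stable: upright within 0.1°, pressed at 15.5 N, fully down. Handing in.

```bash
python3 -c "
from cell import arm
print(arm.hand_in())"
```

```text
the job is handed in; nothing more can be done
None
```

I pushed both carriers up until they stalled at 10 N, seated the orange packer fully down in the clamp-end gap, and handed in at about 20 s with it still gripped (30 N) and pressed against the row at about 15 N. The closed row was judged from carrier B's edge and the stall, because the stop end was hidden from the camera during the final press, and the hand-in returned no verdict.

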